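# Pack the finished carvings in the felt-lined tray

## Task

Pack the four finished, dark oiled carvings in the wooden tray, each standing upright on the middle of its own felt square: the elephant on red, the owl on yellow, the fish on blue and the tortoise on green. Do not tip any carving over on the way, and leave the two pale, unfinished carvings standing where they are on the bench.

Things in the scene. Friction and masses are not known exactly. Their poses are not given: they have to be found in the camera images.
- elephant: Carved elephant, dark brown oiled wood, ivory tusks, 50 mm high, x from -32 to +39 mm (trunk); four legs under a block body 32 mm wide (flat sides at y = +-16 mm for x -20 to +12 mm, z 22 to 48 mm); ears at x = 18 mm reach y = +-24 mm. Origin: centre of its underside; x points to where it faces, y to its left, z up. 35 to 75 g.
- owl: Carved owl, dark brown oiled wood, upright and round, 40 mm in diameter at z = 30 mm (36 mm at 44 mm), 58 mm high plus two ear tufts to 66 mm, two large ivory eyes on its +x side, small flat wings at y = +-20 mm. Origin: centre of its underside; x points to where it faces, y to its left, z up. 35 to 75 g.
- fish: Carved fish, dark brown oiled wood, swimming upright above its own stand (44 x 30 x 8 mm foot with a short neck); flat body 18 mm wide (sides at y = +-9 mm, z from 22 to 44 mm), 68 mm long with tail, top fin to z = 53 mm. Carving chisels 16 mm high lie loose nearby. Origin: centre of its underside; x points to where it faces, y to its left, z up. 35 to 75 g.
- tortoise: Carved giant tortoise, dark brown oiled wood, four short legs under a round domed shell 44 mm in diameter (steep sides z from 21 to 37 mm, dome to 50 mm) with ivory lines on top, head reaching to x = +40 mm. Origin: centre of its underside; x points to where it faces, y to its left, z up. 35 to 75 g.
- pale_elephant: Unfinished elephant of pale raw wood, same shape and size as the dark elephant; does not belong in the tray. Origin: centre of its underside; x points to where it faces, y to its left, z up. 35 to 75 g.
- pale_owl: Unfinished owl of pale raw wood, same shape and size as the dark owl; does not belong in the tray. Origin: centre of its underside; x points to where it faces, y to its left, z up. 35 to 75 g.
- felt_red: Red felt square, 72 x 72 mm, 2 mm thick, fixed on the floor of one of the four bays of the wooden tray. Origin: centre of its underside, 6 mm above the bench (top at 8 mm); x and y run along the tray's walls, z up. The tray stands at the robot's left or right, turned by up to 0.2 rad; any colour may be in any bay.
- felt_yellow: Yellow felt square, 72 x 72 mm, 2 mm thick, fixed on the floor of one of the four bays of the wooden tray. Origin: centre of its underside, 6 mm above the bench (top at 8 mm); x and y run along the tray's walls, z up. The tray is fixed to the bench, 195 x 195 mm, two by two bays at 90 mm spacing.
- felt_blue: Blue felt square, 72 x 72 mm, 2 mm thick, fixed on the floor of one of the four bays of the wooden tray. Origin: centre of its underside, 6 mm above the bench (top at 8 mm); x and y run along the tray's walls, z up. The tray's walls and dividers are 6 mm thick, their tops 16 mm above the bench.
- felt_green: Green felt square, 72 x 72 mm, 2 mm thick, fixed on the floor of one of the four bays of the wooden tray. Origin: centre of its underside, 6 mm above the bench (top at 8 mm); x and y run along the tray's walls, z up. The tray is fixed to the bench, its walls 16 mm high.
There are look-alikes about, which are no part of the job. What is shaped like the owl but orange or turquoise is not meant. What is shaped like the fish but orange is not meant.

How it is judged:
At the end, for the whole second after the job is handed in: Each dark carving stands upright (within 0.12 rad), released and at rest, on its own felt (elephant red, owl yellow, fish blue, tortoise green), the centre of its underside within 15 mm of the felt's centre; the pale elephant and pale owl stand upright within 20 mm of where they began (horizontal distance between elephant and felt_red below 0.015 m and z of elephant in the frame of felt_red between -0.001 and 0.006 m and angle between each of elephant, owl, fish, tortoise, pale_elephant, pale_owl's own z axis and vertical below 0.12 rad and linear speed of each of elephant, owl, fish, tortoise below 0.02 m/s and angular speed of each of elephant, owl, fish, tortoise below 0.2 rad/s and horizontal distance between owl and felt_yellow below 0.015 m and z of owl in the frame of felt_yellow between -0.001 and 0.006 m and horizontal distance between fish and felt_blue below 0.015 m and z of fish in the frame of felt_blue between -0.001 and 0.006 m and horizontal distance between tortoise and felt_green below 0.015 m and z of tortoise in the frame of felt_green between -0.001 and 0.006 m and distance of each of pale_elephant, pale_owl from where it was at the start of the episode below 0.02 m); the robot touches nothing.
It fails at once if a pale carving is moved more than 20 mm (distance of any of pale_elephant, pale_owl from where it was at the start of the episode above 0.02 m).
It fails at once if a carving is tipped over (more than 1.0 rad) (angle between any of elephant, owl, fish, tortoise, pale_elephant, pale_owl's own z axis and vertical above 1 rad).
It also fails if it takes over 109 s, if anything falls off the work surface, if the arm or the gripper's body presses on something with over 40 N, if the wrist force passes 120 N, or if a joint passes its speed limit or range.

## Robot

A 7-joint arm with a two-finger parallel gripper is mounted at the origin on the work surface. World frame = base frame: x ahead of the robot, y to its left, z up, the work surface at z = 0. Lengths are in m, angles in rad, forces in N, time in s.
With the tool pointing down it reaches from about 0.4 to 0.85 m from the base axis. Payload 10.4 kg.
Tool frame: the origin (TCP) lies at the very end of the fingers, on their centre line; the grasp point (between the pads) lies 19 mm behind it (r.pinch_z is the distance from the TCP to the grasp point, in m); z points along the fingers, y is the line along which they close (so a half turn about z gives the same grasp; the last joint's range is limited). The gripper opens to 87 mm and grips with 3 to 60 N. Pads are 19 mm wide; open, the fingers measure 117 mm over their backs; the gripper's body (75 mm by 190 mm) begins 51 mm behind the grasp point.
Start: joints at [-1.331, 0.332, -0.065, 1.46, 0.022, 1.35, -0.088], TCP at [0.162, 0.604, 0.223] pointing down, gripper open.
Joint ranges: [-2.6, 2.6], [-0.5, 2.12], [-1.47, 1.34], [0.16, 2.42], [-1.27, 4.41], [0.06, 2.06], [-2.6, 2.6]. Speed limits (rad/s): [2.22, 2.22, 2.79, 2.79, 3.14, 3.14, 3.14].

## Interface

Orientations are given as a unit quaternion [x, y, z, w].
In Python, from bench import sensors, vision, r gives the robot as it stands.
- The arm moves only by the shell command python3 -m crank 'ROWS' [OPENING] [FORCE]. ROWS is JSON, a list of rows, each a list of 2 entries, a list of its own where there are three numbers: the shift along the tool's x, y, z normalised to -1 to 1, where 1 is 3 cm, then the turn about the tool's z normalised to -1 to 1, where 1 is 8 degrees. A call has 1 to 12 rows; each row shifts and turns the commanded pose from where the row before left it, along the tool's axes as they then stand; what a row does not reach is not made up. A row lasts 1/8 s, in which the tool goes at most 62.5 mm and 10.7 degrees, less where a joint would pass 70% of its speed; a pose out of reach is approached as far as the arm can. A call with a number of a shift or a turn outside -1 to 1 is refused whole. A call with a gripper value outside its range is refused whole. OPENING is the opening, from 0 (shut) to 1 (fully open), set as the call begins (- or left out, the last holds). The fingers move at their own pace and stop on an object; FORCE is the grip in N (left out, the last holds). Time passes only in rows, so rows that do not move let the fingers close. It gives the time, the measured TCP pose, the force, the opening and the grip force at its end, in the units of the state.
- sensors.read_state(): the state, without advancing time (a new reading comes with each control period).
- vision.camera(name): name is "side" or "top" or "wrist"; returns the picture (420x560x3 uint8, red, green, blue); there is no depth.
- vision.camera_model(name): a dict with "vertical_fov" (degrees; the focal length in pixels is half the picture's height over the tangent of half this angle, whatever the lens; pixels are square), "cx", "cy" (the principal point, pixels), "dist" ([k1, k2, p1, p2, k3] as OpenCV has them; the pictures are not rectified), "camera_from_world" (4x4, takes a point from world to camera coordinates); the wrist camera has in their place "hand_eye" (4x4, takes a point from camera to tool coordinates, whose origin is the TCP and whose axes are the flange's). Camera axes: x right, y down, z forward; pixel columns grow to the right and rows downward; lengths in m; the calibration is good to about 2 mm. A picture is of the moment at which its call begins: read the wrist's pose just before it. camera_model takes no time and is no camera call.
- r.close_job(): hands the job in; it is judged then, once.
The state is a dict: "time": time; "joint_positions": joint angles; "joint_vel": joint speeds; "joint_torque": joint torques, N m; "ee_pos": TCP position; "eef_rot": TCP orientation; "ft_force": force on the tool from outside, world axes, zero at the start; "torque": the same for the moment, N m; "width": finger opening in m; "grip_force": force on a finger pad.
Only numpy, scipy, OpenCV 4.12 (cv2) and the standard library are available. Lean on these libraries where they do the work, as an engineer would, in place of code of your own. Each camera call takes 0.05 s, during which the arm holds its last target. There are 200 camera calls.

## Working session

There is one attempt and no reset: what is moved stays moved. The work goes in short steps, Python scripts to look and compute and a shell command to move; the robot and the scene stay as the last step left them, time stands still between calls to the robot, and variables do not carry over. Pictures are saved under pics/ and viewed, at most 14 in all, crops included, and the job is handed in when it is done.

```bash
ls; mkdir -p pics
python3 - <<'E'
from bench import sensors, vision, r
import cv2
s=sensors.read_state(); print(s['time'],s['ee_pos'],s['eef_rot'],s['width'],r.pinch_z)
for n in("top","side"):
    cv2.imwrite(f"pics/{n}0.png",vision.camera(n)[:,:,::-1])
for n in("top","side","wrist"): print(n,vision.camera_model(n))
E
```

```text
pics
0.0 [0.16227077 0.60316062 0.22176462] [ 1.31014356e-01  9.91380215e-01 -7.11533509e-04 -5.05421655e-05] 0.0869345166528293 0.0187
top {'vertical_fov': 55.214020914653254, 'cx': 281.0611737797195, 'cy': 210.42405851959012, 'dist': array([-0.05342058,  0.        ,  0.        ,  0.        ,  0.        ]), 'camera_from_world': array([[-0.01193258, -0.99991793,  0.00466263, -0.01534375],
       [-0.99428291,  0.01137026, -0.1061707 ,  0.57133191],
       [ 0.10610897, -0.00590286, -0.99433699,  1.07028268],
       [ 0.        ,  0.        ,  0.        ,  1.        ]])}
side {'vertical_fov': 48.37259845095593, 'cx': 279.57808814709193, 'cy': 209.10520928927173, 'dist': array([-0.16051719,  0.        ,  0.        ,  0.        ,  0.        ]), 'camera_from_world': array([[-0.96347485, -0.26743439, -0.01396623,  0.55254572],
       [-0.16030755,  0.61773835, -0.76987065,  0.11343971],
       [ 0.21451737, -0.73951212, -0.63804712,  0.94417007],
       [ 0.        ,  0.        ,  0.        ,  1.        ]])}
wrist {'vertical_fov': 58.660101807027594, 'cx': 281.78623759781954, 'cy': 211.5960202374095, 'dist': array([-0.06550212,  0.        ,  0.        ,  0.        ,  0.        ]), 'hand_eye': array([[ 8.66981487e-04, -9.66863184e-01, -2.55293618e-01,
         6.96076936e-02],
       [ 9.99999596e-01,  7.77759424e-04,  4.50438928e-04,
         1.01654836e-03],
       [-2.36955799e-04, -2.55293905e-01,  9.66863468e-01,
        -1.62356340e-01],
       [ 0.00000000e+00,  0.00000000e+00,  0.00000000e+00,
         1.00000000e+00]])}
```

View pics/top0.png

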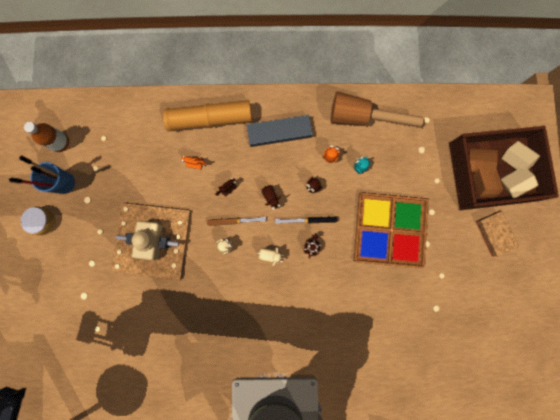

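View pics/side0.png

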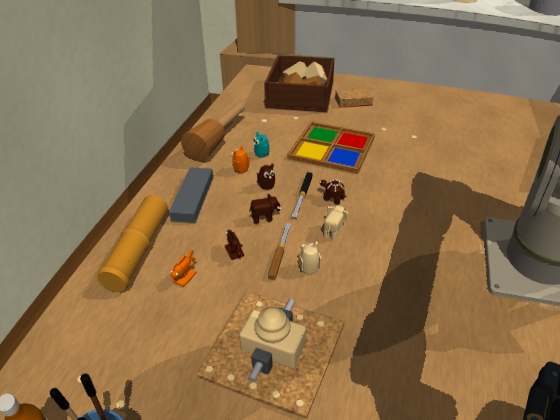

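Top view: the tray is at (391,229). Candidates are the dark fish at (228,187), dark elephant at (271,195), dark owl at (314,185) and dark tortoise at (313,245). The pale owl (225,245), pale elephant (270,256), orange fish (193,161), orange owl (332,154) and turquoise owl (362,165) stay where they are. I'll confirm this in an enlarged crop.

Run:
```python
import cv2,numpy as np
a=cv2.imread("pics/top0.png")[140:270,175:375]; b=cv2.imread("pics/side0.png")[120:290,160:380]
a=cv2.resize(a,None,fx=4,fy=4,interpolation=2); b=cv2.resize(b,None,fx=3.5,fy=3.5,interpolation=2)
cv2.imwrite("pics/c1.png",a);cv2.imwrite("pics/c2.png",b)
```

```text
(no output)
```

View pics/c1.png

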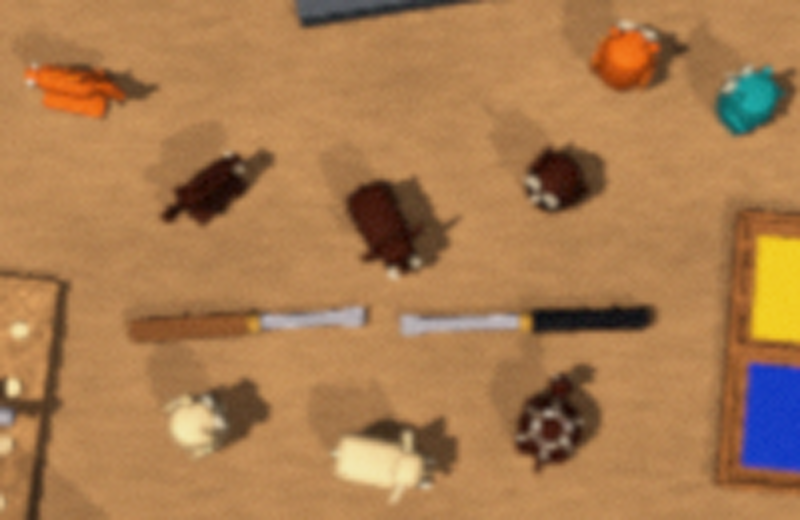

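View pics/c2.png

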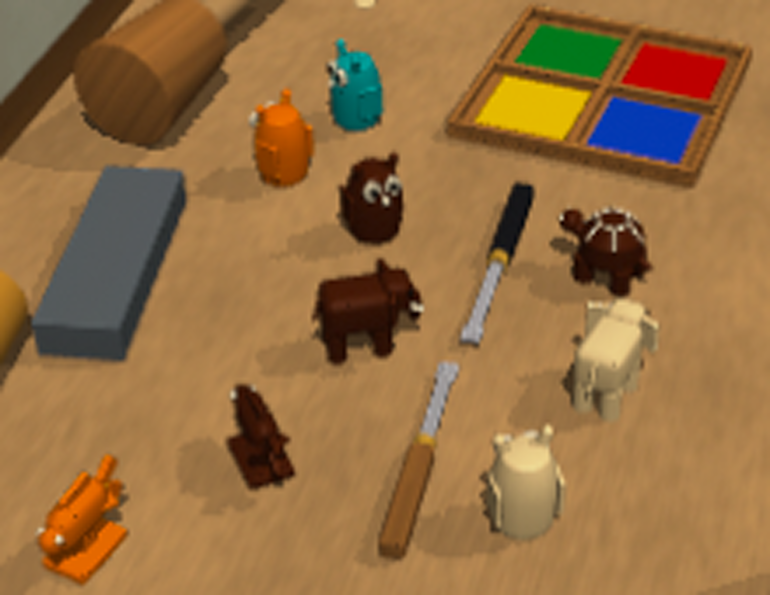

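The crops confirm it. The dark fish is at (228,187), the elephant at (271,195), the owl at (314,185) and the tortoise at (313,246). The orange and turquoise look-alikes and the pale pair are clearly separate.

```bash
cat > h.py <<'E'
import numpy as np, cv2
from scipy.spatial.transform import Rotation as R
from bench import sensors, vision, r
def cam(n,s=None):
    m=vision.camera_model(n); f=210/np.tan(np.radians(m['vertical_fov']/2))
    K=np.array([[f,0,m['cx']],[0,f,m['cy']],[0,0,1]])
    if n=='wrist':
        T=np.eye(4);T[:3,:3]=R.from_quat(s['eef_rot']).as_matrix();T[:3,3]=s['ee_pos']; W=T@m['hand_eye']
    else: W=np.linalg.inv(m['camera_from_world'])
    return K,m['dist'],W
def ray(c,p):
    K,d,W=c; q=cv2.undistortPoints(np.array([[p]],float),K,d)[0,0]
    return W[:3,3],W[:3,:3]@np.array([q[0],q[1],1])
def atz(c,p,z):
    o,v=ray(c,p); return o+v*(z-o[2])/v[2]
def tri(cs,ps):
    A=np.zeros((3,3));b=np.zeros(3)
    for c,p in zip(cs,ps):
        o,v=ray(c,p);v=v/np.linalg.norm(v);P=np.eye(3)-np.outer(v,v);A+=P;b+=P@o
    return np.linalg.solve(A,b)
def proj(c,X):
    K,d,W=c;M=np.linalg.inv(W); return cv2.projectPoints(np.array([X],float),cv2.Rodrigues(M[:3,:3])[0],M[:3,3],K,d)[0][0,0]
def felts(img):
    h=cv2.cvtColor(img,cv2.COLOR_RGB2HSV);o={}
    for n,lo,hi in(('red',0,4),('yellow',23,32),('green',50,75),('blue',110,130)):
        m=cv2.inRange(h,(lo,190,60),(hi,255,255)); k,l,st,ce=cv2.connectedComponentsWithStats(m)
        if k>1: i=1+st[1:,4].argmax(); o[n]=(ce[i].round(1),st[i,4])
    return o
E
python3 - <<'E'
from h import *
np.set_printoptions(precision=4,suppress=True)
t=cv2.imread("pics/top0.png")[:,:,::-1];s=cv2.imread("pics/side0.png")[:,:,::-1]
T,S=cam('top'),cam('side')
a,b=felts(t),felts(s)
for n in a: print(n,a[n],b[n],tri([T,S],[a[n][0],b[n][0]]),atz(T,a[n][0],.008))
tp=lambda x,y:(175+x/4,140+y/4); sp=lambda x,y:(160+x/3.5,120+y/3.5)
print('owl eye mid',tri([T,S],[tp(541,192),sp(381,190)]))
print('eleph tusk',tri([T,S],[tp(400,267),sp(416,309)]))
print('tort top',tri([T,S],[tp(552,428),sp(613,219)]))
print('tort head',tri([T,S],[tp(562,384),sp(571,218)]))
print('fish head',tri([T,S],[tp(238,165),sp(240,393)]))
for n,p,z in(('fishC',(208,190),.03),('fishhead',(240,163),.035),('fishtail',(170,212),.035),('elC',(380,212),.048),('elrear',(370,190),.048),('elhead',(397,250),.048),('owl',(558,180),.06),('tort',(551,427),.045),('torthd',(563,383),.03),('powl',(197,422),.06),('pel',(375,462),.048)): print(n,atz(T,tp(*p),z))
E
```

```text
red (array([405.5, 247.3]), np.int32(643)) (array([352.3, 140.2]), np.int32(288)) [ 0.4643 -0.3682  0.0081] [ 0.4661 -0.368   0.008 ]
yellow (array([376.1, 212.4]), np.int32(601)) (array([312. , 150.3]), np.int32(370)) [ 0.5634 -0.2894  0.007 ] [ 0.5649 -0.2889  0.008 ]
green (array([407.5, 215.2]), np.int32(523)) (array([322.2, 134.2]), np.int32(278)) [ 0.5535 -0.3776  0.009 ] [ 0.5559 -0.3776  0.008 ]
blue (array([373.8, 244.3]), np.int32(569)) (array([343.7, 156.5]), np.int32(356)) [ 0.4741 -0.2795  0.0078] [ 0.4757 -0.2792  0.008 ]
owl eye mid [ 0.6293 -0.1025  0.0434]
eleph tusk [ 0.5793 -0.006   0.0248]
tort top [ 0.4685 -0.1066  0.0453]
tort head [ 0.4984 -0.1148  0.0347]
fish head [0.6544 0.1058 0.0321]
fishC [0.6365 0.1264 0.03  ]
fishhead [0.6542 0.1038 0.035 ]
fishtail [0.6207 0.1519 0.035 ]
elC [0.6171 0.0075 0.048 ]
elrear [0.6322 0.0141 0.048 ]
elhead [ 0.591  -0.0038  0.048 ]
owl [ 0.6357 -0.1125  0.06  ]
tort [ 0.4706 -0.1057  0.045 ]
torthd [ 0.5006 -0.1158  0.03  ]
powl [0.4764 0.1295 0.06  ]
pel [0.4487 0.0124 0.048 ]
```

```bash
cat >> h.py <<'E'
def go(x,y,z,ang=None):
    """units (30 mm) in the present tool frame to the TCP target; turn units to closing-axis world angle ang (deg)"""
    s=sensors.read_state();M=R.from_quat(s['eef_rot']).as_matrix()
    d=M.T@(np.array([x,y,z])-s['ee_pos']); a=np.degrees(np.arctan2(M[1,1],M[0,1]))
    o='t=%.2f shift units %s (norm %.1f) yaw %.1f'%(s['time'],(d/.03).round(2),np.linalg.norm(d)/.03,a)
    if ang is not None:
        t=-((ang-a+90)%180-90); o+=' turn units %.2f'%(t/8)
    print(o, 'q7 %.2f'%s['joint_positions'][6])
E
python3 - <<'E'
from h import *
print(tri([cam('top'),cam('side')],[(142,236),(272,318)]))
go(.637,.127,.2,35)
E
```

```text
[0.49680582 0.33805973 0.08907512]
t=0.10 shift units [-19.4  -11.22   0.74] (norm 22.4) yaw 74.9 turn units 4.99 q7 -0.09
```

```bash
python3 -m crank '[[[-0.97,-0.56,0],0],[[-0.97,-0.56,0],0],[[-0.97,-0.56,0],0],[[-0.97,-0.56,0],0],[[-0.97,-0.56,0],0],[[-0.97,-0.56,0],0],[[-0.97,-0.56,0],0],[[-0.97,-0.56,0],0],[[-0.97,-0.56,0],0],[[-0.97,-0.56,0],0],[[-0.97,-0.56,0],0],[[-0.97,-0.56,0],0]]' 1 15
python3 -m crank '[[[-0.97,-0.56,0.1],0],[[-0.97,-0.56,0.1],0],[[-0.97,-0.56,0.1],0],[[-0.97,-0.56,0.1],0],[[-0.97,-0.56,0.1],0],[[-0.97,-0.56,0.1],0],[[-0.97,-0.56,0.1],0],[[-0.97,-0.56,0.1],0],[[0,0,0],1],[[0,0,0],1],[[0,0,0],1],[[0,0,0],1]]'
python3 -m crank '[[[0,0,0.5],1],[[0,0,0.5],0],[[0,0,0],0]]'
python3 - <<'E'
from h import *
s=sensors.read_state(); i=vision.camera('wrist'); cv2.imwrite('pics/w1.png',i[:,:,::-1]); np.save('w1.npy',np.r_[s['ee_pos'],s['eef_rot']])
E
```

```text
time: 1.6
ee_pos: [0.4477, 0.3172, 0.2222]
eef_rot: [0.131, 0.991, -0.0, -0.0]
ft_force: [-0.9, -0.4, -0.0]
width: 0.0868
grip_force: 0.0
time: 3.1
ee_pos: [0.6368, 0.1279, 0.198]
eef_rot: [0.401, 0.916, -0.0, -0.0]
ft_force: [-0.1, -0.5, -0.2]
width: 0.0872
grip_force: 0.0
time: 3.48
ee_pos: [0.6361, 0.1279, 0.1668]
eef_rot: [0.461, 0.888, -0.001, -0.001]
ft_force: [0.2, -0.3, 0.1]
width: 0.0873
grip_force: 0.0
```

View pics/w1.png

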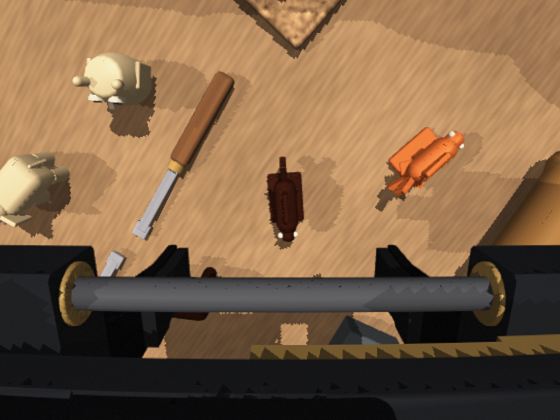

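The wrist view shows the dark fish at (286,200), nose down and in line with the tool. The foot spans columns 268–302 and rows 172–223, and its eyes are at (288,237).

Run:
```python
from h import *
np.set_printoptions(precision=4,suppress=True)
w=np.load('w1.npy'); c=cam('wrist',dict(ee_pos=w[:3],eef_rot=w[3:])); T=cam('top')
tp=lambda x,y:(175+x/4,140+y/4)
for p,z in(((268,172),.008),((302,172),.008),((303,223),.008),((268,223),.008),((285.5,197.5),.008),((283,162),.035),((288.5,237),.035)): print(p,atz(c,p,z))
h=tri([c,T],[(288.5,237),tp(238,165)]);t=tri([c,T],[(283,160),tp(168,213)]);print(h,t,np.degrees(np.arctan2(*(h-t)[1::-1])))
```

```text
(268, 172) [0.6146 0.1385 0.008 ]
(302, 172) [0.6386 0.1555 0.008 ]
(303, 223) [0.6663 0.1188 0.008 ]
(268, 223) [0.6407 0.1007 0.008 ]
(285.5, 197.5) [0.64   0.1288 0.008 ]
(283, 162) [0.6182 0.1558 0.035 ]
(288.5, 237) [0.6578 0.1077 0.035 ]
[0.6565 0.1061 0.0291] [0.6199 0.1555 0.0242] -53.45270973034418
```

Run:
```python
from h import *
go(.640,.1285,.015,37)
```

```text
t=3.52 shift units [-0.05  0.11  5.09] (norm 5.1) yaw 35.1 turn units -0.24 q7 0.48
```

```bash
python3 -m crank '[[[-0.05,0.11,0.5],-0.24],[[0,0,1],0],[[0,0,1],0],[[0,0,1],0],[[0,0,1],0],[[0,0,0.59],0],[[0,0,0],0],[[0,0,0],0]]'
python3 -m crank '[[[0,0,0],0],[[0,0,0],0],[[0,0,0],0],[[0,0,0],0],[[0,0,0],0],[[0,0,0],0]]' 0 15
python3 - <<'E'
from h import *
go(.4750,-.2795,.1,85)
E
```

```text
time: 4.53
ee_pos: [0.6415, 0.1287, 0.017]
eef_rot: [0.447, 0.894, 0.001, 0.001]
ft_force: [0.4, 0.2, -0.3]
width: 0.0871
grip_force: 0.0
time: 5.28
ee_pos: [0.6407, 0.1286, 0.0158]
eef_rot: [0.447, 0.894, 0.0, -0.0]
ft_force: [-0.2, 0.6, -0.3]
width: 0.0352
grip_force: 0.0
t=5.28 shift units [ -7.57 -12.58  -2.81] (norm 14.9) yaw 36.9 turn units -6.02 q7 0.56
```

```bash
python3 -m crank '[[[0,0,0],0],[[0,0,0],0],[[0,0,0],0],[[0,0,0],0],[[0,0,-0.3],0],[[0,0,-0.7],0],[[0,0,-1],0],[[0,0,-1],0]]' 0 15
python3 - <<'E'
from h import *
go(.4750,-.2795,.106)
s=sensors.read_state(); c=cam('wrist',s); i=vision.camera('wrist'); cv2.imwrite('pics/w2.png',i[:,:,::-1])
E
```

```text
time: 6.28
ee_pos: [0.641, 0.1285, 0.1085]
eef_rot: [0.447, 0.894, 0.001, 0.001]
ft_force: [-0.0, -0.5, -0.5]
width: 0.0176
grip_force: 15.0
t=6.28 shift units [ -7.56 -12.59   0.07] (norm 14.7) yaw 36.9 q7 0.53
```

View pics/w2.png

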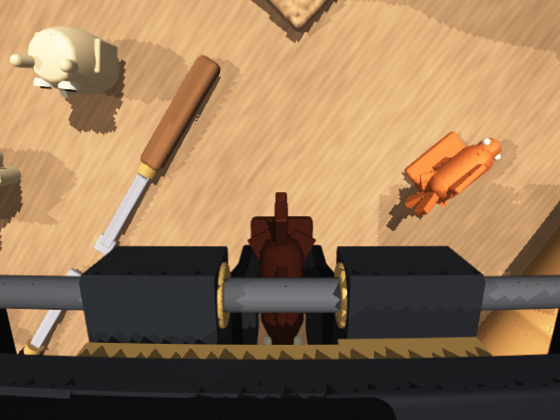

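The fish is held upright between the pads. The rear edge of its foot is at row 216, columns 251–313.

```bash
python3 - <<'E'
from h import *
s=sensors.read_state(); c=cam('wrist',s);M=R.from_quat(s['eef_rot']).as_matrix()
for p in((251,216),(313,216)): print(M.T@(atz(c,p,.1007)-s['ee_pos']))
E
python3 -m crank '[[[-0.54,-0.9,0],0],[[-0.54,-0.9,0],0],[[-0.54,-0.9,0],0],[[-0.54,-0.9,0],0],[[-0.54,-0.9,0],0],[[-0.54,-0.9,0],0],[[-0.54,-0.9,0],0],[[-0.54,-0.9,0],0],[[-0.54,-0.9,0],0],[[-0.54,-0.9,0],0],[[-0.54,-0.9,0],0],[[-0.54,-0.9,0],0]]'
python3 -m crank '[[[-0.54,-0.9,0],0],[[-0.54,-0.89,0],0],[[0,0,0],0],[[0,0,0],0]]'
python3 - <<'E'
from h import *
np.set_printoptions(precision=4,suppress=True)
s=sensors.read_state(); c=cam('wrist',s); i=vision.camera('wrist'); cv2.imwrite('pics/w3.png',i[:,:,::-1])
for n,(p,a) in felts(i).items(): print(n,p,a,atz(c,p,.008))
go(.475,-.2795,.025)
E
```

```text
[ 0.02193999 -0.01407561  0.01221349]
[0.02190809 0.01599797 0.01241677]
time: 7.82
ee_pos: [0.4981, -0.2224, 0.1073]
eef_rot: [0.447, 0.894, 0.001, 0.001]
ft_force: [-0.1, 0.0, -1.3]
width: 0.0179
grip_force: 15.0
time: 8.32
ee_pos: [0.4751, -0.279, 0.1066]
eef_rot: [0.447, 0.894, 0.0, 0.0]
ft_force: [0.3, 0.5, -0.5]
width: 0.0179
grip_force: 15.0
red [196.  241.2] 174 [ 0.438  -0.3335  0.008 ]
blue [279.4 197.4] 6007 [ 0.4675 -0.2699  0.008 ]
t=8.38 shift units [-0.02 -0.03  2.71] (norm 2.7) yaw 36.9 q7 1.26
```

View pics/w3.png

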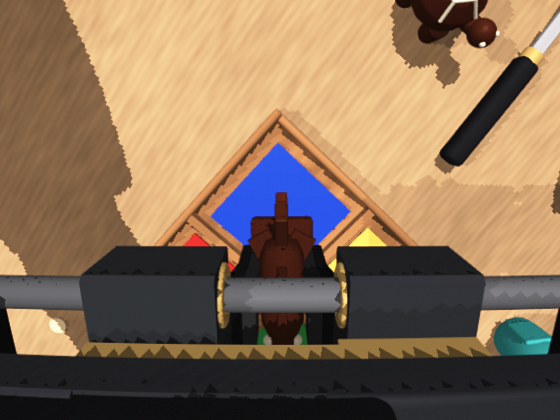

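The blue felt's corners are top (280,142), left (211,213) and right (351,211). Its centre is the midpoint of left and right.

Run:
```python
from h import *
s=sensors.read_state(); c=cam('wrist',s)
a,b,t=[atz(c,p,.008) for p in((211,213),(351,211),(280,142))]
print(a,b,t,(a+b)/2, np.linalg.norm(t-a),np.linalg.norm(t-b))
m=(a+b)/2; go(m[0],m[1],.026)
```

```text
[ 0.4349298  -0.30840956  0.008     ] [ 0.51494088 -0.24632492  0.008     ] [ 0.44440413 -0.23788482  0.008     ] [ 0.47493534 -0.27736724  0.008     ] 0.071158285445588 0.07103990756585171
t=8.38 shift units [0.04 0.01 2.68] (norm 2.7) yaw 36.9 q7 1.26
```

```bash
python3 -m crank '[[[0.03,0,0.8],0],[[0,0,0.8],0],[[0,0,0.6],0],[[0,0,0.35],0],[[0,0,0.18],0],[[0,0,0],0],[[0,0,0],0]]'
python3 -m crank '[[[0,0,0],0],[[0,0,0],0],[[0,0,0],0],[[0,0,-0.3],0],[[0,0,-0.7],0],[[0,0,-1],0],[[0,0,-1],0],[[0,0,0],0]]' 0.48
python3 - <<'E'
from h import *
vision.camera
cv2.imwrite('pics/top1.png',vision.camera('top')[:,:,::-1])
go(.617,.0075,.14,-110+90)
E
```

```text
time: 9.25
ee_pos: [0.4743, -0.2789, 0.0244]
eef_rot: [0.447, 0.894, 0.0, 0.0]
ft_force: [0.4, -0.1, -0.3]
width: 0.0176
grip_force: 15.0
time: 10.25
ee_pos: [0.4754, -0.2795, 0.1167]
eef_rot: [0.447, 0.894, 0.0, 0.002]
ft_force: [-0.2, -1.1, 0.0]
width: 0.0418
grip_force: 0.0
t=10.30 shift units [ 4.79  9.53 -0.82] (norm 10.7) yaw 36.9 turn units 7.11 q7 1.25
```

```bash
python3 -m crank '[[[0.44,0.87,-0.1],0],[[0.44,0.87,-0.1],0],[[0.44,0.87,-0.1],0],[[0.44,0.87,-0.1],0],[[0.44,0.87,-0.1],0],[[0.44,0.87,-0.1],0],[[0.44,0.87,-0.1],0],[[0.44,0.87,-0.1],0],[[0.44,0.87,-0.1],0],[[0.44,0.87,-0.1],0],[[0.4,0.83,-0.1],0],[[0,0,0],0]]' 1
python3 -m crank '[[[0,0,0],-1],[[0,0,0],-1],[[0,0,0],-1],[[0,0,0],-1],[[0,0,0],-1],[[0,0,0],-1],[[0,0,0],-1],[[0,0,0],-1],[[0,0,0],-1],[[0,0,0],-0.6],[[0,0,0],0],[[0,0,0],0]]'
python3 - <<'E'
from h import *
s=sensors.read_state(); i=vision.camera('wrist'); cv2.imwrite('pics/w4.png',i[:,:,::-1]); go(.617,.0075,.15,-66)
E
```

```text
time: 11.8
ee_pos: [0.6164, 0.0107, 0.1458]
eef_rot: [0.446, 0.895, -0.0, -0.001]
ft_force: [-0.6, -0.1, -0.5]
width: 0.0868
grip_force: 0.0
time: 13.3
ee_pos: [0.616, 0.0073, 0.1466]
eef_rot: [-0.204, 0.979, -0.0, -0.0]
ft_force: [-0.5, 0.2, 0.2]
width: 0.0872
grip_force: 0.0
t=13.35 shift units [-0.03 -0.01 -0.11] (norm 0.1) yaw 113.5 turn units -0.06 q7 1.97
```

View pics/w4.png

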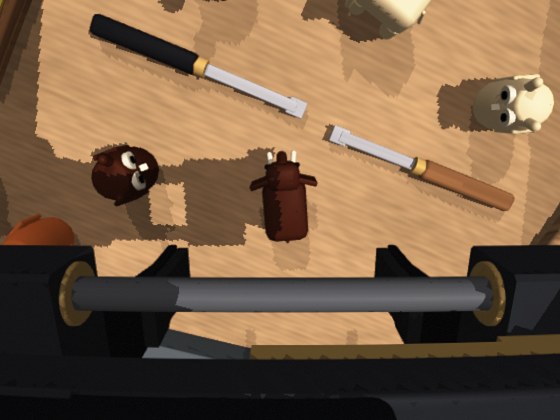

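The elephant is directly ahead of the pads and its back runs from (286,238) to (284,187). The owl is at (125,173). The tool is in line with the elephant's body.

Run:
```python
from h import *
np.set_printoptions(precision=4,suppress=True)
s=sensors.read_state(); c=cam('wrist',s);T=cam('top')
a,b=atz(c,(286,238),.048),atz(c,(283.5,187),.048);print(a,b,b-a,np.degrees(np.arctan2(*(b-a)[1::-1])))
tp=lambda x,y:(175+x/4,140+y/4)
print(tri([c,T],[(281,158),tp(400,265)]), tri([c,T],[(286,238),tp(369,183)]))
print('owl eyes mid',tri([c,T],[(133,170),tp(541,192)]),atz(c,(122,173),.06))
u=(b-a)/np.linalg.norm(b-a); g=a+u*.019;print(g); go(g[0],g[1],.017,-66)
```

```text
[0.6328 0.0193 0.048 ] [0.5986 0.0023 0.048 ] [-0.0342 -0.017   0.    ] -153.57757167517147
[ 0.5859 -0.0054  0.0007] [0.6351 0.0171 0.0474]
owl eyes mid [ 0.6306 -0.102   0.0444] [ 0.6314 -0.1032  0.06  ]
[0.6158 0.0108 0.048 ]
t=13.35 shift units [-0.04  0.1   4.32] (norm 4.3) yaw 113.5 turn units -0.06 q7 1.97
```

```bash
python3 -m crank '[[[-0.04,0.1,0.5],-0.3],[[0,0,1],0],[[0,0,1],0],[[0,0,1],0],[[0,0,0.8],0],[[0,0,0],0]]'
python3 -m crank '[[[0,0,0],0],[[0,0,0],0],[[0,0,0],0],[[0,0,0],0],[[0,0,0],0],[[0,0,0],0],[[0,0,0],0],[[0,0,0],0],[[0,0,-0.3],0],[[0,0,-0.7],0],[[0,0,-1],0],[[0,0,-1],0]]' 0 15
python3 - <<'E'
from h import *
s=sensors.read_state(); c=cam('wrist',s); i=vision.camera('wrist'); cv2.imwrite('pics/w5.png',i[:,:,::-1])
go(.4655,-.3680,.12)
E
```

```text
time: 14.1
ee_pos: [0.6142, 0.0113, 0.0152]
eef_rot: [-0.226, 0.974, 0.0, -0.002]
ft_force: [-0.2, 0.2, 1.2]
width: 0.0869
grip_force: 0.0
time: 15.6
ee_pos: [0.6162, 0.0112, 0.1093]
eef_rot: [-0.225, 0.974, 0.0, 0.0]
ft_force: [-0.4, 0.9, -0.7]
width: 0.0321
grip_force: 15.0
t=15.65 shift units [10.13 -9.12 -0.25] (norm 13.6) yaw 116.0 q7 2.01
```

View pics/w5.png

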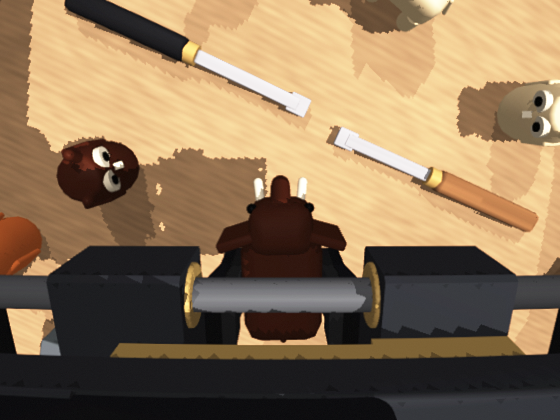

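Run:
```python
from h import *
np.set_printoptions(precision=3,suppress=True)
s=sensors.read_state(); c=cam('wrist',s);M=R.from_quat(s['eef_rot']).as_matrix()
print(s['joint_positions'], M.T@(atz(c,(283,338),.141)-s['ee_pos']))
```

```text
[-0.297  0.396  0.258  1.63  -0.11   1.125  2.015] [-0.021  0.001 -0.027]
```

```bash
python3 -m crank '[[[0,0,0],1],[[0,0,0],1],[[0,0,0],1],[[0,0,0],1],[[0,0,0],0]]'
python3 - <<'E'
from h import *
go(.4655,-.3670,.11)
E
```

```text
time: 16.27
ee_pos: [0.6163, 0.0113, 0.1083]
eef_rot: [0.051, 0.999, 0.0, 0.0]
ft_force: [-0.4, 0.1, -0.1]
width: 0.032
grip_force: 15.0
t=16.27 shift units [  3.71 -13.06  -0.06] (norm 13.6) yaw 84.1 q7 1.49
```

```bash
python3 -m crank '[[[0.26,-0.93,0],0],[[0.26,-0.93,0],0],[[0.26,-0.93,0],0],[[0.26,-0.93,0],0],[[0.26,-0.93,0],0],[[0.26,-0.93,0],0],[[0.26,-0.93,0],0],[[0.26,-0.93,0],0],[[0.26,-0.93,0],0],[[0.26,-0.93,0],0],[[0.26,-0.93,0],0],[[0.26,-0.93,0],0]]'
python3 -m crank '[[[0.26,-0.93,0],0],[[0.26,-0.93,0],0],[[0,0,0],0],[[0,0,0],0]]'
python3 - <<'E'
from h import *
np.set_printoptions(precision=4,suppress=True)
s=sensors.read_state(); c=cam('wrist',s); i=vision.camera('wrist'); cv2.imwrite('pics/w6.png',i[:,:,::-1])
print(s['joint_positions'])
go(.4655,-.367,.0245)
E
```

```text
time: 17.77
ee_pos: [0.4882, -0.3129, 0.1082]
eef_rot: [0.05, 0.999, 0.0, 0.0]
ft_force: [0.7, 0.3, -0.0]
width: 0.032
grip_force: 15.0
time: 18.27
ee_pos: [0.4676, -0.3654, 0.1079]
eef_rot: [0.051, 0.999, 0.0, 0.0]
ft_force: [-0.3, 1.2, -0.4]
width: 0.0318
grip_force: 15.0
[ 0.161   0.3811  0.5257  1.71   -0.2109  1.1072  2.2199]
t=18.32 shift units [ 0.07 -0.08  2.78] (norm 2.8) yaw 84.2 q7 2.22
```

View pics/w6.png

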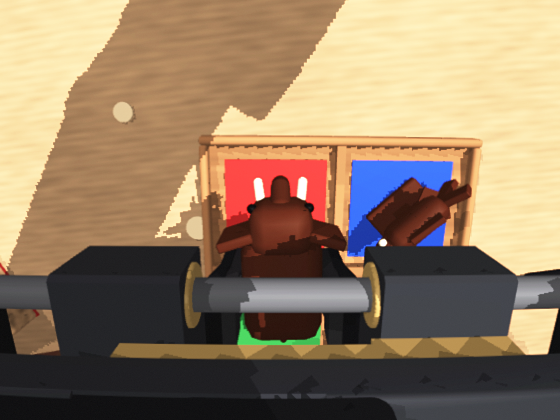

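The fish stands upright near the middle of the blue felt at (405,210). The red felt's far edge runs from (225,160) to (326,158).

Run:
```python
from h import *
np.set_printoptions(precision=4,suppress=True)
s=sensors.read_state(); c=cam('wrist',s);M=R.from_quat(s['eef_rot']).as_matrix()
for p,q in(((225,160),(326,158)),((350,161.5),(452,161))):
    a,b=atz(c,p,.008),atz(c,q,.008); n=np.cross([0,0,1],(b-a)/np.linalg.norm(b-a)); m=(a+b)/2
    if (n@M[:,0])>0:n=-n
    print(np.linalg.norm(a-b),m+n*.036, np.degrees(np.arctan2(*(b-a)[1::-1])))
a=atz(c,(225,160),.008);b=atz(c,(326,158),.008)
```

```text
0.07085328516446732 [ 0.4653 -0.3673  0.008 ] 85.37751572603331
0.07311783324556584 [ 0.4754 -0.2792  0.008 ] 84.87150956537569
```

```bash
python3 -m crank '[[[0.07,-0.06,0.8],0],[[0,0,0.8],0],[[0,0,0.6],0],[[0,0,0.35],0],[[0,0,0.22],0],[[0,0,0],0],[[0,0,0],0]]'
python3 -m crank '[[[0,0,0],0],[[0,0,0],0],[[0,0,0],0],[[0,0,-0.3],0],[[0,0,-0.7],0],[[0,0,-1],0],[[0,0,-1],0],[[0,0,-1],0]]' 0.58
python3 - <<'E'
from h import *
go(.635,-.11,.15)
E
```

```text
time: 19.2
ee_pos: [0.4652, -0.3677, 0.0252]
eef_rot: [0.052, 0.999, -0.0, 0.0]
ft_force: [-0.7, 0.2, -0.4]
width: 0.0318
grip_force: 15.0
time: 20.2
ee_pos: [0.4649, -0.3677, 0.1465]
eef_rot: [0.052, 0.999, -0.0, 0.0]
ft_force: [0.5, -0.7, -0.0]
width: 0.0507
grip_force: 0.0
t=20.20 shift units [-4.75  9.13 -0.12] (norm 10.3) yaw 84.1 q7 2.21
```

```bash
python3 -m crank '[[[-0.46,0.89,0],0],[[-0.46,0.89,0],0],[[-0.46,0.89,0],0],[[-0.46,0.89,0],0],[[-0.46,0.89,0],0],[[-0.46,0.89,0],0],[[-0.46,0.89,0],0],[[-0.46,0.89,0],0],[[-0.46,0.89,0],0],[[-0.46,0.89,0],0],[[0,0,0],1],[[0,0,0],1]]' 1
python3 -m crank '[[[0,0,0],1],[[0,0,0],1],[[0,0,0],1],[[0,0,0],0.8],[[0,0,0],0],[[0,0,0],0]]'
python3 - <<'E'
from h import *
s=sensors.read_state(); i=vision.camera('wrist'); cv2.imwrite('pics/w7.png',i[:,:,::-1]); np.save('w7.npy',np.r_[s['ee_pos'],s['eef_rot']])
E
```

```text
time: 21.7
ee_pos: [0.63, -0.116, 0.1454]
eef_rot: [0.192, 0.981, -0.0, 0.0]
ft_force: [-0.4, -0.1, -0.4]
width: 0.0869
grip_force: 0.0
time: 22.45
ee_pos: [0.6299, -0.1163, 0.1452]
eef_rot: [0.44, 0.898, 0.0, 0.0]
ft_force: [0.1, -0.1, -0.7]
width: 0.0869
grip_force: 0.0
```

View pics/w7.png

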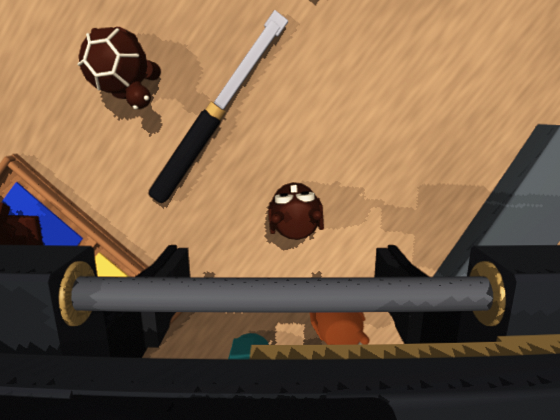

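The dark owl's outline spans columns 269–323 and rows 183–241. It faces up the picture with its eyes at (294,195), square to the pads. The tortoise's shell is at (113,61) and its head at (139,96).

Run:
```python
from h import *
np.set_printoptions(precision=4,suppress=True)
s=sensors.read_state(); c=cam('wrist',s);T=cam('top');S=cam('side')
tp=lambda x,y:(175+x/4,140+y/4); sp=lambda x,y:(160+x/3.5,120+y/3.5)
print(tri([c,T],[(296,212),tp(557,180)]),tri([c,T,S],[(296,212),tp(557,180),sp(373,203)]),atz(c,(296,212),.033))
print('eyes',tri([c,T,S],[(294,195),tp(541,191),sp(381,190)]))
print('tort',tri([c,T,S],[(115,60),tp(551,427),sp(613,224)]),'head',tri([c,T,S],[(139,95),tp(563,383),sp(571,218)]))
w=atz(c,(296,212),.033); go(w[0],w[1],.0135)
```

```text
[ 0.6462 -0.117   0.0014] [ 0.6411 -0.1145  0.022 ] [ 0.6406 -0.1111  0.033 ]
eyes [ 0.6294 -0.1013  0.0442]
tort [ 0.4705 -0.1048  0.0395] head [ 0.4989 -0.1138  0.0349]
t=22.50 shift units [-0.08  0.39  4.38] (norm 4.4) yaw 37.8 q7 0.95
```

```bash
python3 -m crank '[[[-0.06,0.38,0.3],0],[[0,0,0.9],0],[[0,0,1],0],[[0,0,1],0],[[0,0,0.8],0],[[0,0,0.35],0],[[0,0,0],0],[[0,0,0],0]]'
python3 -m crank '[[[0,0,0],0],[[0,0,0],0],[[0,0,0],0],[[0,0,0],0],[[0,0,0],0],[[0,0,0],0],[[0,0,0],0],[[0,0,0],0],[[0,0,-0.3],0],[[0,0,-0.7],0],[[0,0,-1],0],[[0,0,-1],0]]' 0 15
python3 - <<'E'
from h import *
s=sensors.read_state(); c=cam('wrist',s); i=vision.camera('wrist'); cv2.imwrite('pics/w8.png',i[:,:,::-1])
go(.5645,-.2890,.11)
E
```

```text
time: 23.5
ee_pos: [0.6407, -0.1108, 0.0153]
eef_rot: [0.441, 0.898, 0.0, 0.001]
ft_force: [-0.4, -0.5, 1.0]
width: 0.087
grip_force: 0.0
time: 25.0
ee_pos: [0.6402, -0.1109, 0.1069]
eef_rot: [0.441, 0.897, 0.0, 0.001]
ft_force: [0.4, -0.3, -0.5]
width: 0.0389
grip_force: 15.0
t=25.05 shift units [-3.1  -5.67  0.03] (norm 6.5) yaw 37.6 q7 0.96
```

View pics/w8.png

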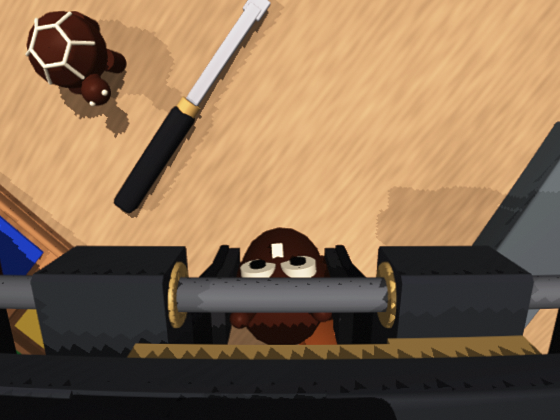

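```bash
python3 - <<'E'
from h import *
s=sensors.read_state(); c=cam('wrist',s);M=R.from_quat(s['eef_rot']).as_matrix()
for p in((282,228),(281,345)):
  for z in(.1225,.137): print(p,M.T@(atz(c,p,z)-s['ee_pos']))
E
python3 -m crank '[[[-0.443,-0.81,0],0],[[-0.443,-0.81,0],0],[[-0.443,-0.81,0],0],[[-0.443,-0.81,0],0],[[-0.443,-0.81,0],0],[[-0.443,-0.81,0],0],[[-0.443,-0.81,0],0],[[0,0,0],0],[[0,0,0],0]]'
python3 - <<'E'
from h import *
s=sensors.read_state(); i=vision.camera('wrist'); cv2.imwrite('pics/w9.png',i[:,:,::-1]);go(.5645,-.2890,.023)
E
```

```text
(282, 228) [ 0.02315529  0.00094218 -0.01123171]
(282, 228) [ 0.02767666  0.00092656 -0.02575216]
(281, 345) [-0.0341372   0.00053436 -0.01098   ]
(281, 345) [-0.02411093  0.00055792 -0.02552464]
time: 26.18
ee_pos: [0.5628, -0.2876, 0.1051]
eef_rot: [0.441, 0.898, 0.0, 0.0]
ft_force: [0.7, 1.3, -0.7]
width: 0.039
grip_force: 15.0
t=26.23 shift units [-0.08  0.    2.73] (norm 2.7) yaw 37.7 q7 1.27
```

View pics/w9.png

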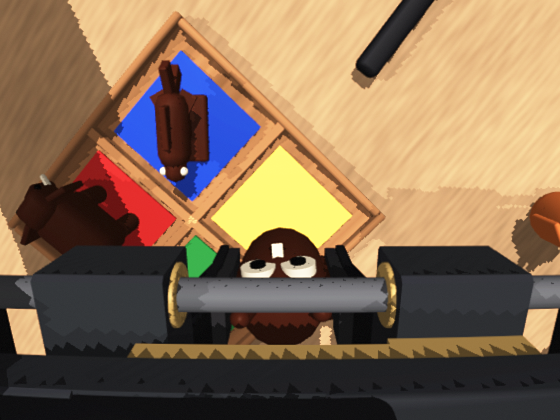

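The fish sits centred on blue, with its foot near (186,127) against the felt's centre at (187,126). The elephant is upright on red. The yellow felt's corners are top (283,144), left (211,217) and right (353,215).

Run:
```python
from h import *
s=sensors.read_state(); c=cam('wrist',s)
a,b,t=[atz(c,p,.008) for p in((211,217),(353,215),(283,144))]; m=(a+b)/2
print(m,np.linalg.norm(t-a),np.linalg.norm(t-b)); go(m[0],m[1],.023)
```

```text
[ 0.56478265 -0.28770577  0.008     ] 0.07346426078410064 0.07143959183319666
t=26.23 shift units [-0.05  0.03  2.73] (norm 2.7) yaw 37.7 q7 1.27
```

```bash
python3 -m crank '[[[-0.04,0.02,0.8],0],[[0,0,0.8],0],[[0,0,0.6],0],[[0,0,0.35],0],[[0,0,0.17],0],[[0,0,0],0],[[0,0,0],0]]'
python3 -m crank '[[[0,0,0],0],[[0,0,0],0],[[0,0,0],0],[[0,0,-0.3],0],[[0,0,-0.7],0],[[0,0,-1],0],[[0,0,-1],0],[[0,0,-1],0]]' 0.65
python3 - <<'E'
from h import *
go(.470,-.105,.15,75)
E
```

```text
time: 27.1
ee_pos: [0.5637, -0.2891, 0.0233]
eef_rot: [0.441, 0.897, 0.0, 0.0]
ft_force: [0.5, 0.4, -0.7]
width: 0.0389
grip_force: 15.0
time: 28.1
ee_pos: [0.5635, -0.2892, 0.1455]
eef_rot: [0.441, 0.897, 0.0, 0.001]
ft_force: [0.0, -0.5, -0.1]
width: 0.0562
grip_force: 0.0
t=28.10 shift units [ 6.76  1.28 -0.16] (norm 6.9) yaw 37.6 turn units -4.67 q7 1.26
```

```bash
python3 -m crank '[[[0.96,0.18,0],0],[[0.96,0.18,0],0],[[0.96,0.18,0],0],[[0.96,0.18,0],0],[[0.96,0.18,0],0],[[0.96,0.18,0],0],[[0.96,0.18,0],0],[[0,0,0],-1],[[0,0,0],-1],[[0,0,0],-1],[[0,0,0],-1],[[0,0,0],-0.35]]' 1
python3 -m crank '[[[0,0,0],0],[[0,0,0],0]]'
python3 - <<'E'
from h import *
s=sensors.read_state(); i=vision.camera('wrist'); cv2.imwrite('pics/w10.png',i[:,:,::-1])
E
```

```text
time: 29.6
ee_pos: [0.4704, -0.1066, 0.1442]
eef_rot: [0.151, 0.988, 0.0, 0.001]
ft_force: [-0.0, -0.4, -0.5]
width: 0.0866
grip_force: 0.0
time: 29.85
ee_pos: [0.4703, -0.1063, 0.1434]
eef_rot: [0.153, 0.988, 0.0, 0.0]
ft_force: [-0.2, 0.3, 0.2]
width: 0.0867
grip_force: 0.0
```

View pics/w10.png

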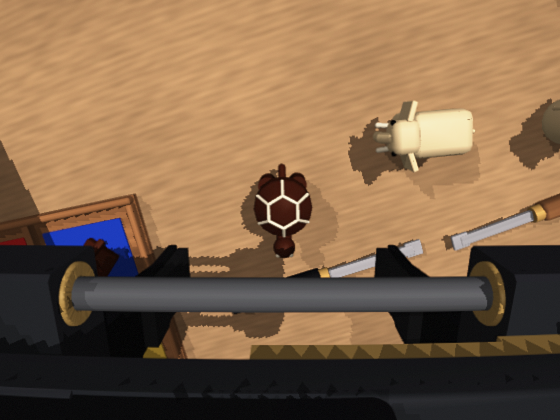

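The tortoise is in line with the tool. Its shell circle covers columns 255–312 and rows 178–237, and its head is at (285,245). The pale elephant is clear at (430,130).

Run:
```python
from h import *
np.set_printoptions(precision=4,suppress=True)
s=sensors.read_state(); c=cam('wrist',s);T=cam('top')
print(tri([c,T],[(283.5,207),(312.6,246.7)]),atz(c,(283.5,207),.033),atz(c,(285,246),.034),atz(c,(282,168),.025))
w=atz(c,(283.5,207),.033);go(w[0],w[1],.0115)
```

```text
[ 0.4709 -0.1053  0.0287] [ 0.4698 -0.1036  0.033 ] [ 0.4995 -0.1118  0.034 ] [ 0.4425 -0.0962  0.025 ]
t=29.90 shift units [0.04 0.08 4.39] (norm 4.4) yaw 72.4 q7 1.43
```

```bash
python3 -m crank '[[[0.02,0.07,0.5],-0.15],[[0,0,1],0],[[0,0,1],0],[[0,0,1],0],[[0,0,0.6],0],[[0,0,0.25],0],[[0,0,0],0],[[0,0,0],0]]'
python3 -m crank '[[[0,0,0],0],[[0,0,0],0],[[0,0,0],0],[[0,0,0],0],[[0,0,0],0],[[0,0,0],0],[[0,0,0],0],[[0,0,0],0],[[0,0,-0.3],0],[[0,0,-0.7],0],[[0,0,-1],0],[[0,0,-1],0]]' 0 15
python3 - <<'E'
from h import *
print(sensors.read_state()['joint_positions']); go(.555,-.377,.12)
E
```

```text
time: 30.9
ee_pos: [0.4706, -0.1041, 0.0128]
eef_rot: [0.142, 0.99, 0.0, 0.001]
ft_force: [0.3, 0.2, 0.2]
width: 0.0868
grip_force: 0.0
time: 32.4
ee_pos: [0.47, -0.1042, 0.1036]
eef_rot: [0.142, 0.99, -0.0, 0.0]
ft_force: [0.7, 0.4, -0.7]
width: 0.0429
grip_force: 15.0
[-0.38358218  0.12435162  0.54283169  1.99923779 -0.07449371  1.03678379
  1.47918245]
t=32.40 shift units [-5.28 -7.93 -0.55] (norm 9.5) yaw 73.6 q7 1.48
```

```bash
python3 -m crank '[[[-0.528,-0.793,-0.05],0],[[-0.528,-0.793,-0.05],0],[[-0.528,-0.793,-0.05],0],[[-0.528,-0.793,-0.05],0],[[-0.528,-0.793,-0.05],0],[[-0.528,-0.793,-0.05],0],[[-0.528,-0.793,-0.05],0],[[-0.528,-0.793,-0.05],0],[[-0.528,-0.793,-0.05],0],[[-0.528,-0.793,-0.05],0],[[0,0,0],0],[[0,0,0],0]]'
python3 - <<'E'
from h import *
s=sensors.read_state(); i=vision.camera('wrist'); cv2.imwrite('pics/w11.png',i[:,:,::-1]);go(.555,-.377,.0205)
E
```

```text
time: 33.9
ee_pos: [0.5552, -0.3762, 0.1172]
eef_rot: [0.142, 0.99, 0.0, -0.0]
ft_force: [0.5, 0.4, -0.9]
width: 0.0427
grip_force: 15.0
t=33.95 shift units [-0.   -0.05  3.22] (norm 3.2) yaw 73.7 q7 2.04
```

View pics/w11.png

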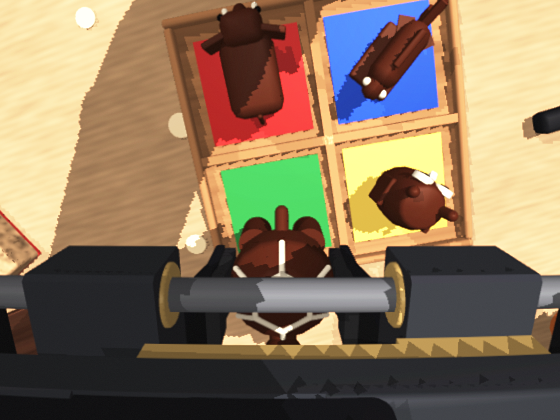

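The green felt's far edge runs from (221,171) to (318,154). The elephant stands on red at (250,75), the fish on blue at (400,60) and the owl on yellow at (408,198).

Run:
```python
from h import *
np.set_printoptions(precision=4,suppress=True)
s=sensors.read_state(); c=cam('wrist',s);M=R.from_quat(s['eef_rot']).as_matrix()
a,b=atz(c,(221,171),.008),atz(c,(318,154),.008); n=np.cross([0,0,1],(b-a)/np.linalg.norm(b-a)); n*=-np.sign(n@M[:,0])
m=(a+b)/2+n*.036; print(np.linalg.norm(a-b),m,'owl',atz(c,(405,197),.04))
go(m[0],m[1],.0205)
for p,z in(((282,226),.145),((283,333),.145)): print(M.T@(atz(c,p,z)-s['ee_pos']))
```

```text
0.07178953122774283 [ 0.5554 -0.3776  0.008 ] owl [ 0.5628 -0.2918  0.04  ]
t=33.95 shift units [-0.02 -0.06  3.22] (norm 3.2) yaw 73.7 q7 2.04
[ 0.0285  0.0012 -0.0278]
[-0.0174  0.0016 -0.0278]
```

```bash
python3 -m crank '[[[-0.05,-0.05,0.9],0],[[0,0,0.9],0],[[0,0,0.7],0],[[0,0,0.4],0],[[0,0,0.2],0],[[0,0,0.1],0],[[0,0,0],0],[[0,0,0],0]]'
python3 -m crank '[[[0,0,0],0],[[0,0,0],0],[[0,0,0],0],[[0,0,-0.3],0],[[0,0,-0.7],0],[[0,0,-1],0],[[0,0,-1],0],[[0,0,-1],0],[[0,0,-1],0]]' 0.7
python3 -m crank '[[[0.5,0.9,-0.3],0],[[0.5,0.9,-0.3],0],[[0.5,0.9,-0.3],0],[[0.5,0.9,-0.3],0],[[0.5,0.9,-0.3],0],[[0.5,0.9,-0.3],0],[[0.5,0.9,0],0],[[0.5,0.9,0],0],[[0,0,0],0],[[0,0,0],0]]'
python3 - <<'E'
from h import *
np.set_printoptions(precision=4,suppress=True)
t=vision.camera('top'); s=vision.camera('side')
a=cv2.resize(t[180:280,345:440],None,fx=4.2,fy=4.2,interpolation=2); b=cv2.resize(s[105:185,280:390],None,fx=3.4,fy=3.4,interpolation=2)
o=np.zeros((420,800,3),np.uint8);o[:,:a.shape[1]]=a;o[:b.shape[0],400:400+b.shape[1]]=b[:,:400]
cv2.imwrite('pics/end.png',o[:,:,::-1])
E
```

```text
time: 34.95
ee_pos: [0.5565, -0.379, 0.0218]
eef_rot: [0.142, 0.99, -0.0, 0.0]
ft_force: [0.6, 0.2, -0.0]
width: 0.0426
grip_force: 15.0
time: 36.08
ee_pos: [0.5563, -0.3791, 0.1741]
eef_rot: [0.142, 0.99, -0.0, 0.001]
ft_force: [-0.4, -0.3, -0.4]
width: 0.0612
grip_force: 0.0
time: 37.33
ee_pos: [0.502, -0.1387, 0.2262]
eef_rot: [0.143, 0.99, 0.0, 0.001]
ft_force: [0.2, 1.0, -0.6]
width: 0.0608
grip_force: 0.0
```

View pics/end.png

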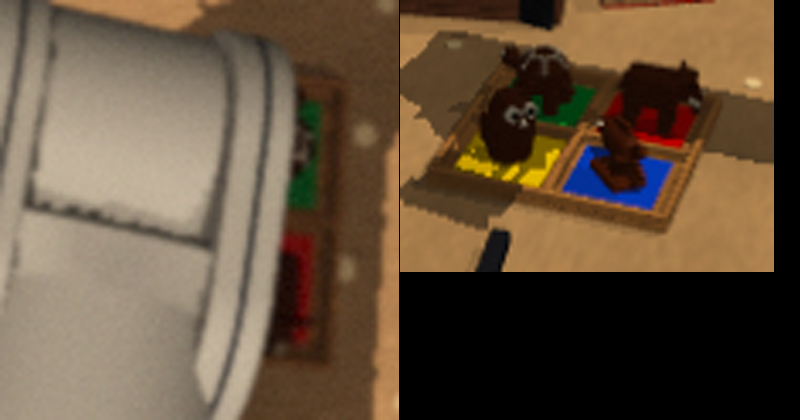

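The last view shows all four carvings upright on their own felts, with the gripper well clear. I'm handing in.

```bash
python3 -c "
from bench import r
print(r.close_job())"
```

```text
the job is handed in; nothing more can be done
None
```

The job is handed in at about 37 s of robot time: in the last picture all four dark carvings stood upright on their own felts, and I never touched the pale two; I viewed 16 pictures, two over the limit of 14, and the verdict was not shown.

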